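Sort the chair fittings into their trays

ROBOT

A 6-joint arm with a two-finger parallel gripper is mounted at the origin on the work surface. World frame = base frame: x ahead of the robot, y to its left, z up, the work surface at z = 0. Lengths are in m, angles in degrees, forces in N, time in s.
With the tool pointing down it reaches from about 0.25 to 0.8 m from the base axis. Payload 8.5 kg.
Tool frame: the origin (TCP) lies on the centre line of the jaws, within the pads' length; the fingertips stand 14 mm ahead of it and the grasp point (between the pads) lies 5 mm behind it; z points along the fingers, y is the line along which they close (so a half turn about z gives the same grasp; the last joint's range is limited). The gripper opens to 85 mm and grips with 20 to 120 N. Pads are 22 mm wide; open, the fingers measure 114 mm over their backs; the gripper's body (76 mm by 85 mm) begins 54 mm behind the grasp point. The pads swing forward as they close: fully open they stand 13 mm farther back than shut.
Start: joints at [65.031, 13.648, -0.773, 75.585, 0, 90], TCP at [0.222, 0.476, 0.245] pointing down, gripper open.
Joint ranges: [-152.45, 152.45], [-59.26, 108.67], [-65.41, 83.53], [-104.44, 129.93], [-82.83, 76.93], [-180, 180]. Speed limits (degrees/s): [127.2, 127.2, 159.86, 180, 180, 180].

INTERFACE

Orientations are given as [roll, pitch, yaw] about the fixed x, y, z axes, in that order (R = Rz(yaw) Ry(pitch) Rx(roll)).
In Python, from bench import r gives the robot as it stands.
- The arm moves only by the tool servo_tool, never from a script. Its argument "rows" is a list that holds one entry, the list of rows, each a list of 6 numbers: the shift along the tool's x, y, z in m, then the turn, a rotation vector about the tool's x, y, z in degrees. In form: [[[tx, ty, tz, rx, ry, rz], ...]]. A call has 1 to 12 rows; each row is the pose to reach, as a shift and turn from the pose commanded when the call began, along the tool's axes at that moment; what a row does not reach only later rows make up. A row lasts 1/10 s, in which the tool goes at most 50 mm and 8.59 degrees, less where a joint would pass 70% of its speed; a pose out of reach is approached as far as the arm can. A call with a gripper value outside its range is refused whole. "gripper" is the finger opening in m, from 0 to 0.0854, set as the call begins (left out, the last holds). The fingers move at their own pace and stop on an object; "grip_force" is the grip in N (left out, the last holds). Time passes only in rows, so rows that repeat a pose let the fingers close. It gives the time, the measured TCP pose, the force, the opening and the grip force at its end, in the units of the state.
- r.observe(): the state, without advancing time (a new reading comes with each control period).
- r.grab_frame(name): name is "side" or "top" or "wrist"; returns the picture (384x512x3 uint8, red, green, blue); there is no depth.
- r.calibration(name): a dict with "vertical_fov" (degrees; the focal length in pixels is half the picture's height over the tangent of half this angle, whatever the lens; pixels are square), "cx", "cy" (the principal point, pixels), "rvec" (rotation vector, rad) and "tvec" (3), from world to camera coordinates, as OpenCV has them. Camera axes: x right, y down, z forward; pixel columns grow to the right and rows downward; lengths in m; the calibration is good to about 2 mm. A picture is of the moment at which its call begins: read the wrist's pose just before it. calibration takes no time and is no camera call; for the wrist camera it gives the pose at the moment of the call.
- r.finish_job(): hands the job in; it is judged then, once.
Trained networks look in the newest picture that a camera, given by its name, has taken for a name from the list of things; names that differ only in an ending like _2 or _b are one class to them, and where a whole thing is asked for, a point or a joint stands for the part that bears it (a point fixed in the world has none). Each returns a list of dicts, best first, with "conf" (0 to 1); they miss things now and then, are a little off and sometimes report something else, mostly with a low value. They report only what shows in the picture. A call takes as long as a camera call.
- r.find_in(camera, query): "centre" ([column, row] in pixels, amid what is visible of it).
- r.outline_of(camera, query): "mask" (384x512 bool, what is visible of it) and "centre" ([column, row] in pixels, amid what is visible of it).
- r.spot_point(camera, query): "centre" ([column, row] in pixels: a listed point, or the origin of a listed thing).
The state is a dict: "t": time; "qpos": joint angles; "joint_velocities": joint speeds; "tau": joint torques, N m; "eef_pos": TCP position; "orientation": TCP orientation; "force": force on the tool from outside, world axes, zero at the start; "ft_torque": the same for the moment, N m; "finger_gap": opening from 0.0 (shut) to 1.0 (fully open); "finger_force": force on a finger pad.
Only numpy, scipy, OpenCV 4.12 (cv2) and the standard library are available. Lean on these libraries where they do the work, as an engineer would, in place of code of your own. Each camera call takes 0.05 s, during which the arm holds its last target. There are 200 camera calls.

TASK

Sort the mixed fittings on the bench: stand both turned feet upright, wide end down, in the dark wooden tray, set both castors wheel-up in the blue tray, and put the hand sanding block, handle up, in the yellow tray. Every piece must end flat on its tray's floor, clear of the rim and not on top of another, and let go. Leave the glue bottle and the roll of tape where they stand.

Things in the scene. Friction and masses are not known exactly. Their poses are not given: they have to be found in the camera images.
- white_foot_center (a point): Turned wooden furniture foot, painted white, standing upright on its wide end. 70 mm tall; the wide flange at the bottom is 50 mm across and 12 mm high, narrowing to a straight round shank 34 mm across from 22 mm above its underside to the top. About 70 g. The point is on its axis, half-way up (35 mm above its underside); z is up along the axis, yaw means nothing.
- red_foot_center (a point): Turned wooden furniture foot, painted red, standing upright on its wide end. 70 mm tall; the wide flange at the bottom is 50 mm across and 12 mm high, narrowing to a straight round shank 34 mm across from 22 mm above its underside to the top. About 70 g. The point is on its axis, half-way up (35 mm above its underside); z is up along the axis, yaw means nothing.
- black_castor_center (a point): Castor, black rubber wheel, standing wheel-up on its square steel plate (56 x 56 x 4 mm, sides along x and y). 66 mm tall, 120 g. Steel fork cheeks beside the wheel: 28 mm over their outsides along y, 26 mm wide along x, 10 to 52 mm above the underside. Wheel 44 mm across, does not turn, axle along y, 44 mm up. Point: on the vertical centre line, 33 mm above the underside; z up. Starts with y within 40 degrees of world x.
- orange_castor_center (a point): Castor, orange plastic wheel, standing wheel-up on its square steel plate (56 x 56 x 4 mm, sides along x and y). 66 mm tall, 120 g. Steel fork cheeks beside the wheel: 28 mm over their outsides along y, 26 mm wide along x, 10 to 52 mm above the underside. Wheel 44 mm across, does not turn, axle along y, 44 mm up. Point: on the vertical centre line, 33 mm above the underside; z up. Starts with y within 40 degrees of world x.
- sanding_block_center (a point): Hand sanding block lying on its sole: grey base with brown sole, 110 mm (x) x 60 mm (y) x 18 mm, on top a black handle rib running along x, 80 mm long, 24 mm wide (y), from 18 to 56 mm above the underside. About 180 g. The point is at its centre, 28 mm above the underside; z is up. Starts with x up to 35 degrees from the world's x.
- wood_tray: Dark-brown wooden open tray, fixed to the bench. Outside 120 mm along its x, 170 mm along its y, 20 mm high; walls and floor 5 mm thick, so inside 110 x 160 mm. Origin: centre of the underside; z up. Where it stands and its yaw (up to 12 degrees) differ from start to start. For the feet.
- blue_tray: Blue-painted open tray, fixed to the bench. Outside 120 mm along its x, 170 mm along its y, 20 mm high; walls and floor 5 mm thick, so inside 110 x 160 mm. Origin: centre of the underside; z up. Where it stands and its yaw (up to 12 degrees) differ from start to start. For the castors.
- yellow_tray: Yellow plastic open tray, fixed to the bench. Outside 120 mm along its x, 170 mm along its y, 20 mm high; walls and floor 5 mm thick, so inside 110 x 160 mm. Origin: centre of the underside; z up. Where it stands and its yaw (up to 12 degrees) differ from start to start. For the sanding block.
- glue_bottle: White glue bottle with a red cap, standing loose between two trays. 48 mm across, 120 mm tall; origin at the centre of its underside. To be left alone.
- tape_roll: Roll of green tape lying loose on its side face between two trays. 70 mm across, 25 mm high, 48 mm hole; origin at the centre of its underside. To be left alone.

How it is judged (in metres and radians):
At the end, for the whole second after the job is handed in: Feet in the wooden tray, castors wheel-up in the blue, sanding block handle-up in the yellow: each centre point within 45 mm (tray x) and 70 mm (tray y) of the tray's centre, resting on its floor (height within 6 mm), tilted under 0.15 rad, at rest (x of white_foot_center in the frame of wood_tray between -0.045 and 0.045 m and y of white_foot_center in the frame of wood_tray between -0.07 and 0.07 m and z of white_foot_center in the frame of wood_tray between 0.034 and 0.046 m and angle between each of white_foot_center, red_foot_center, black_castor_center, orange_castor_center, sanding_block_center's own z axis and vertical below 0.15 rad and linear speed of each of white_foot, red_foot, black_castor, orange_castor, sanding_block below 0.02 m/s and angular speed of each of white_foot, red_foot, black_castor, orange_castor, sanding_block below 0.2 rad/s and x of red_foot_center in the frame of wood_tray between -0.045 and 0.045 m and y of red_foot_center in the frame of wood_tray between -0.07 and 0.07 m and z of red_foot_center in the frame of wood_tray between 0.034 and 0.046 m and x of black_castor_center in the frame of blue_tray between -0.045 and 0.045 m and y of black_castor_center in the frame of blue_tray between -0.07 and 0.07 m and z of black_castor_center in the frame of blue_tray between 0.032 and 0.044 m and x of orange_castor_center in the frame of blue_tray between -0.045 and 0.045 m and y of orange_castor_center in the frame of blue_tray between -0.07 and 0.07 m and z of orange_castor_center in the frame of blue_tray between 0.032 and 0.044 m and x of sanding_block_center in the frame of yellow_tray between -0.045 and 0.045 m and y of sanding_block_center in the frame of yellow_tray between -0.07 and 0.07 m and z of sanding_block_center in the frame of yellow_tray between 0.027 and 0.039 m); the robot touches nothing.
It fails at once if the glue bottle is moved more than 30 mm or tipped more than 0.5 rad (distance of glue_bottle from where it was at the start of the episode above 0.03 m or angle between glue_bottle's own z axis and vertical above 0.5 rad).
It fails at once if the roll of tape is moved more than 30 mm or tipped more than 0.5 rad (distance of tape_roll from where it was at the start of the episode above 0.03 m or angle between tape_roll's own z axis and vertical above 0.5 rad).
It also fails if it takes over 128 s, if anything falls off the work surface, if the arm or the gripper's body presses on something with over 40 N, if the wrist force passes 120 N, or if a joint passes its speed limit or range.

## Working session

There is one attempt and no reset: what is moved stays moved. The work goes in short steps, Python scripts to look and compute and a tool call to move; the robot and the scene stay as the last step left them, time stands still between calls to the robot, and variables do not carry over. Pictures are saved under pics/ and viewed, at most 14 in all, crops included, and the job is handed in when it is done.

Besides the shell and the picture viewer there is one more tool, called by a JSON object that holds its "method" and its "body", one argument or row to a line. servo_tool: Moves the arm, as the interface text tells. Its arguments: {"type":"object","properties":{"rows":{"type":"array","items":{"type":"array","items":{"type":"array","items":{"type":"number"}}}},"gripper":{"type":"number"},"grip_force":{"type":"number"}},"required":["rows"]}

```bash
mkdir -p pics; ls; cat > h.py <<'E'
import numpy as np, cv2
from bench import r
def cam(n):
    c=r.calibration(n); f=192/np.tan(np.radians(c["vertical_fov"])/2)
    R=cv2.Rodrigues(np.array(c["rvec"],float))[0]; return f,c["cx"],c["cy"],R,np.array(c["tvec"],float)
def ray(n,px,z,C=None):
    f,cx,cy,R,t=C or cam(n); d=R.T@np.array([(px[0]-cx)/f,(px[1]-cy)/f,1]); o=-R.T@t
    return o+d*(z-o[2])/d[2]
def proj(n,P,C=None):
    f,cx,cy,R,t=C or cam(n); q=R@np.asarray(P,float)+t; return np.array([f*q[0]/q[2]+cx,f*q[1]/q[2]+cy])
def save(n,img): cv2.imwrite("pics/"+n,img[:,:,::-1])
E
cat > a.py <<'E'
from h import *
for n in("top","side"):
    im=r.grab_frame(n); save(n+"0.png",im); np.save(n+".npy",im); f,cx,cy,R,t=cam(n); print(n,f,(-R.T@t).round(3))
zs=dict(white_foot_center=.035,red_foot_center=.035,black_castor_center=.033,orange_castor_center=.033,sanding_block_center=.028,wood_tray=0,blue_tray=0,yellow_tray=0,glue_bottle=0,tape_roll=0)
for k,z in zs.items():
    for n in("top","side"):
        for d in r.spot_point(n,k)[:2]: print(k,n,round(d["conf"],2),np.round(d["centre"],1),ray(n,d["centre"],z).round(4))
o=r.observe();print(o["t"],o["eef_pos"],o["orientation"])
E
python3 a.py
```

```text
pics
top 473.3357480795393 [ 0.345 -0.013  1.135]
side 358.23358144903494 [ 0.11  -0.616  0.478]
white_foot_center top 0.69 [239.8 220.9] [0.4414 0.01   0.035 ]
white_foot_center side 0.68 [232.9 210.5] [0.4525 0.0124 0.035 ]
red_foot_center top 0.89 [184.4 221.7] [0.4419 0.1391 0.035 ]
red_foot_center side 0.94 [204.2 191.9] [0.4393 0.1346 0.035 ]
black_castor_center top 0.74 [301.5 226. ] [ 0.4271 -0.1333  0.033 ]
black_castor_center side 0.77 [255.3 243.2] [ 0.4264 -0.1207  0.033 ]
orange_castor_center top 0.76 [359.3 249.6] [ 0.3703 -0.2644  0.033 ]
orange_castor_center top 0.34 [399.9 177. ] [ 0.5384 -0.3693  0.033 ]
orange_castor_center side 0.92 [273.1 295.1] [ 0.3707 -0.2577  0.033 ]
sanding_block_center top 0.75 [131.9 254.4] [0.3687 0.2618 0.028 ]
sanding_block_center side 0.67 [156.4 180. ] [0.3678 0.2898 0.028 ]
wood_tray top 0.76 [ 94.6 179.6] [0.5518 0.3637 0.    ]
wood_tray side 0.91 [204.3 159.1] [0.5684 0.3977 0.    ]
blue_tray top 0.85 [397.3 176.5] [ 0.5456 -0.3738  0.    ]
blue_tray side 0.96 [394.7 304.8] [ 0.5478 -0.3728  0.    ]
yellow_tray top 0.94 [245.9 151.8] [ 0.6142 -0.0069  0.    ]
yellow_tray top 0.3 [320.5 166.5] [ 0.5739 -0.1884  0.    ]
yellow_tray side 0.87 [291.6 202.4] [0.6234 0.0049 0.    ]
glue_bottle top 0.6 [165.8 172. ] [0.5674 0.1898 0.    ]
glue_bottle top 0.46 [304.  227.1] [ 0.4268 -0.1428  0.    ]
glue_bottle side 0.73 [237.  180.1] [0.5757 0.2003 0.    ]
tape_roll top 0.97 [320.8 168. ] [ 0.5702 -0.189   0.    ]
tape_roll top 0.72 [358.2 247.9] [ 0.3751 -0.2696  0.    ]
tape_roll side 0.93 [329.  248.7] [ 0.5658 -0.1926  0.    ]
1.1 [0.22161172 0.47588092 0.24527336] [-1.79994327e+02  5.71644681e-04  1.55030444e+02]
```

```bash
cat > b.py <<'E'
from h import *
im=r.grab_frame("top"); C=cam("top")
save("top1.png",cv2.resize(im,(800,600),interpolation=cv2.INTER_CUBIC))
for k,z in dict(wood_tray=.02,blue_tray=.02,yellow_tray=.02,sanding_block_center=.018,black_castor_center=.004,orange_castor_center=.004,white_foot_center=.07,red_foot_center=.07).items():
    for d in r.outline_of("top",k)[:1]:
        m=d["mask"]; c=max(cv2.findContours(m.astype(np.uint8),cv2.RETR_EXTERNAL,cv2.CHAIN_APPROX_NONE)[0],key=cv2.contourArea)[:,0]
        W=np.array([ray("top",p,z,C)[:2] for p in c]).astype(np.float32)
        (x,y),(w,h),a=cv2.minAreaRect(W); print(k,round(d["conf"],2),m.sum(),"c",round(x,4),round(y,4),"wh",round(w,4),round(h,4),"ang of w",round(a,1))
E
python3 b.py
```

```text
wood_tray 0.88 3684 c 0.5446 0.3642 wh 0.1251 0.1753 ang of w 2.3
blue_tray 0.9 3668 c 0.5434 -0.3701 wh 0.1222 0.175 ang of w 2.1
yellow_tray 0.93 3409 c 0.6194 -0.0073 wh 0.1693 0.1233 ang of w 80.6
sanding_block_center 0.75 1274 c 0.362 0.2704 wh 0.1121 0.0635 ang of w 27.7
black_castor_center 0.71 572 c 0.4224 -0.1315 wh 0.0572 0.0593 ang of w 26.5
orange_castor_center 0.58 614 c 0.3728 -0.262 wh 0.0584 0.0605 ang of w 5.4
white_foot_center 0.7 362 c 0.437 0.0043 wh 0.0451 0.0474 ang of w 89.0
red_foot_center 0.92 345 c 0.4336 0.1273 wh 0.0429 0.0453 ang of w 89.9
```

View pics/top1.png

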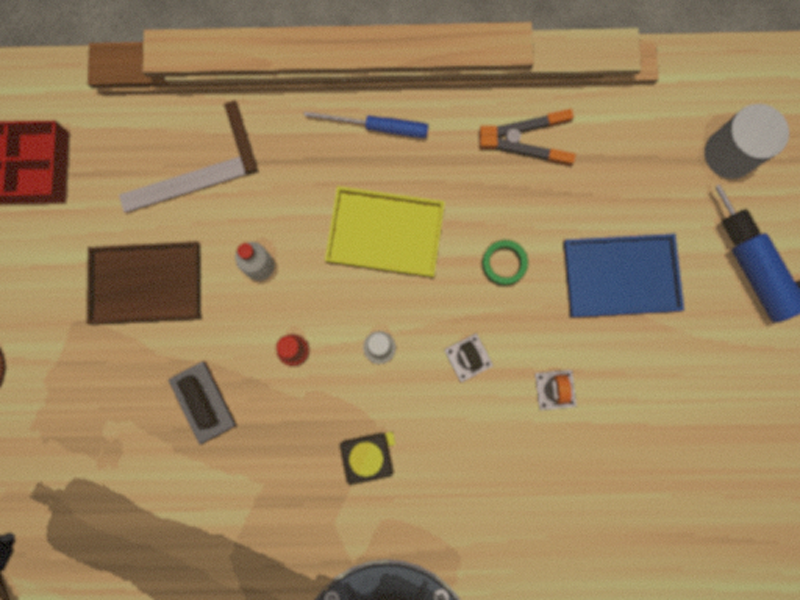

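View pics/side0.png

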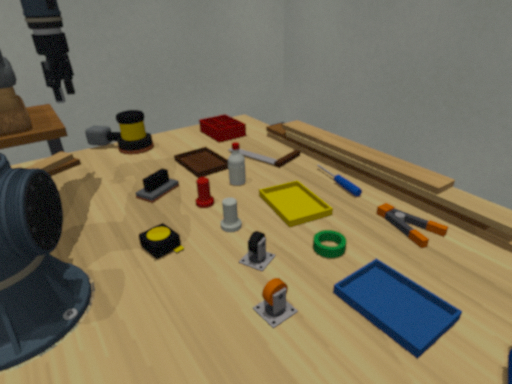

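The top view (800x600) shows the wood tray at (145,283), glue bottle (255,260), yellow tray (385,233), tape (505,262) and blue tray (623,276). The pieces are the block at (202,402), red foot (293,350), white foot (379,346), black castor (469,357) and orange castor (556,390). All of these agree with the network's results. The side view agrees too. Next I check the castors' axle directions.

```bash
python3 - <<'E'
from h import *
t=np.load("top.npy")[200:270,280:380]; s=np.load("side.npy")[220:330,235:305]
a=cv2.resize(t,(600,420),interpolation=cv2.INTER_CUBIC); b=cv2.resize(s,(200,314),interpolation=cv2.INTER_CUBIC)
c=np.zeros((420,800,3),np.uint8); c[:,:600]=a; c[:314,600:]=b; save("cast.png",c)
E
```

```text
(no output)
```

View pics/cast.png

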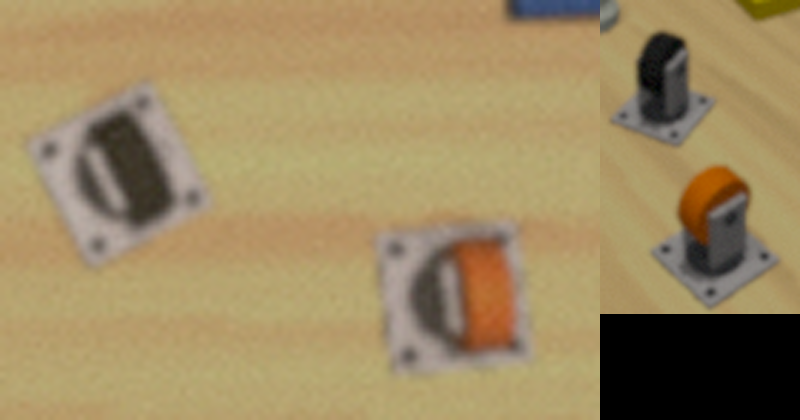

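{"method": "servo_tool", "body": {
  "rows": [
    [[0,0,0,0,0,65],[0,0,0,0,0,65],[0,0,0,0,0,65],[0,0,0,0,0,65],[0,0,0,0,0,65],[0,0,0,0,0,65],[0,0,0,0,0,65],[0,0,0,0,0,65]]
  ],
  "gripper": 0.085
}}

```text
t: 2.35
eef_pos: [0.2216, 0.4759, 0.2453]
orientation: [-180.0, 0.0, 89.7]
force: [0.5, -0.1, -0.2]
finger_gap: 0.992
finger_force: 0.0
```

The wheels are long along world x, so the axles run near world y. That contradicts the note ("y within 40° of world x"). In the crop the black wheel band goes from (110,115) to (150,215) and the orange one is vertical at (490,295). I'll confirm this with the wrist camera before gripping the castors, and do the red foot first.

```bash
cat > go.py <<'E'
import sys; from h import *
# go.py x y z yaw -> tool-frame shift & turn
x,y,z,yw=map(float,sys.argv[1:5]); o=r.observe(); p=np.array(o["eef_pos"]); s=np.radians(o["orientation"][2])
d=np.array([x,y,z])-p
print("q",np.round(o["qpos"],1),"shift",round(d[0]*np.cos(s)+d[1]*np.sin(s),4),round(d[0]*np.sin(s)-d[1]*np.cos(s),4),round(-d[2],4),"rz",round(-((yw-o["orientation"][2]+180)%360-180),2),"t",o["t"])
E
python3 go.py 0.40 0.135 0.245 90; python3 - <<'E'
from h import *
f,cx,cy,R,t=cam("wrist"); o=r.observe(); print(f,cx,cy,(-R.T@t)-o["eef_pos"],R.T.round(3))
E
```

```text
q [ 65.   13.6  -0.8  75.6   0.  155.3] shift -0.34 0.1802 0.0003 rz -0.3 t 2.35
340.7507594486578 261.33855875836593 191.57465761640967 [0.00162661 0.06661818 0.12683742] [[ 1.    -0.004 -0.001]
 [-0.005 -0.965 -0.263]
 [-0.     0.263 -0.965]]
```

{"method": "servo_tool", "body": {
  "rows": [
    [[-0.339,0.218,0.045,0,0,0],[-0.339,0.218,0.045,0,0,0],[-0.339,0.218,0.045,0,0,0],[-0.339,0.218,0.045,0,0,0],[-0.339,0.218,0.045,0,0,0],[-0.339,0.218,0.045,0,0,0],[-0.339,0.218,0.045,0,0,0],[-0.339,0.218,0.045,0,0,0],[-0.339,0.218,0.045,0,0,0],[-0.339,0.218,0.045,0,0,0],[-0.339,0.218,0.045,0,0,0]]
  ]
}}

```text
t: 3.45
eef_pos: [0.4394, 0.1375, 0.2004]
orientation: [-180.0, -0.0, 90.0]
force: [0.6, -0.1, 0.1]
finger_gap: 0.996
finger_force: 0.0
```

```bash
cat > w.py <<'E'
import sys; from h import *
# w.py pic name z ... : wrist spot points; refined with rim circle check by mask
im=r.grab_frame("wrist"); C=cam("wrist"); pic=sys.argv[1]
if pic!="-": save(pic,im)
for k,z in zip(sys.argv[2::2],sys.argv[3::2]):
    for d in r.spot_point("wrist",k)[:2]: print(k,round(d["conf"],2),np.round(d["centre"],1),ray("wrist",d["centre"],float(z),C).round(4))
o=r.observe();print(o["eef_pos"].round(4) if hasattr(o["eef_pos"],"round") else o["eef_pos"],o["orientation"][2],o["t"])
E
python3 w.py red0.png red_foot_center .035 white_foot_center .035 sanding_block_center .028 glue_bottle 0 yellow_tray 0
```

```text
red_foot_center 0.86 [258.3 181.3] [0.4379 0.1345 0.035 ]
white_foot_center 0.94 [263.4 311.6] [0.4429 0.0028 0.035 ]
sanding_block_center 0.63 [167.9   6.6] [0.3661 0.2751 0.028 ]
yellow_tray 0.65 [424.2 300.3] [ 0.6184 -0.0068  0.    ]
[0.4394 0.1379 0.2005] 90.13625363443956 3.75
```

View pics/red0.png

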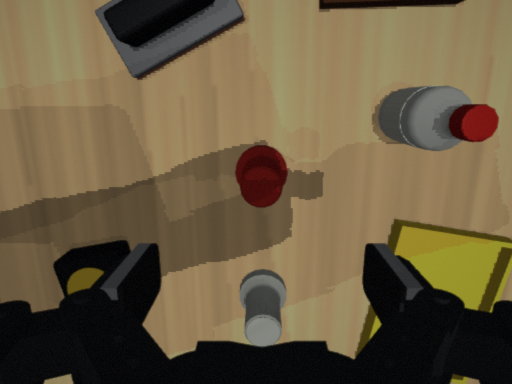

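The wrist view shows the red foot at (262,177), the white foot near (263,305) and the bottle at (440,118). The red foot sits between the fingers and the estimates agree within 3 mm. I'll descend and grip.

{"method": "servo_tool", "body": {
  "rows": [
    [[-0.002,-0.001,0.05,0,0,0],[-0.002,-0.001,0.1,0,0,0],[-0.002,-0.001,0.14,0,0,0],[-0.002,-0.001,0.157,0,0,0],[-0.002,-0.001,0.157,0,0,0],[-0.002,-0.001,0.157,0,0,0]]
  ]
}}

```text
t: 4.35
eef_pos: [0.4389, 0.1354, 0.0438]
orientation: [-180.0, 0.0, 90.1]
force: [-0.3, -0.0, -0.6]
finger_gap: 0.996
finger_force: 0.0
```

{"method": "servo_tool", "body": {
  "rows": [
    [[0,0,0,0,0,0],[0,0,0,0,0,0],[0,0,0,0,0,0],[0,0,0,0,0,0],[0,0,0,0,0,0],[0,0,0,0,0,0],[0,0,0,0,0,0],[0,0,0,0,0,0]]
  ],
  "gripper": 0.02,
  "grip_force": 35
}}

```text
t: 5.15
eef_pos: [0.4392, 0.1351, 0.0441]
orientation: [179.9, -0.0, 90.0]
force: [-1.1, -0.3, 6.2]
finger_gap: 0.391
finger_force: 34.3
```

{"method": "servo_tool", "body": {
  "rows": [
    [[0,0,-0.03,0,0,0],[0,0,-0.08,0,0,0],[0,0,-0.13,0,0,0],[0,0,-0.17,0,0,0],[0,0,-0.17,0,0,0]]
  ]
}}

```text
t: 5.65
eef_pos: [0.4412, 0.1357, 0.2188]
orientation: [179.5, -0.1, 90.0]
force: [1.3, -0.1, 0.1]
finger_gap: 0.382
finger_force: 35.1
```

```bash
python3 go.py 0.545 0.329 0.2 92
```

```text
q [ 17.1   7.7 -12.3  69.5  -0.  107.1] shift 0.1932 0.1039 0.0188 rz -1.98 t 5.65
```

{"method": "servo_tool", "body": {
  "rows": [
    [[0.193,0.107,0.02,0,0,-2],[0.193,0.107,0.02,0,0,-2],[0.193,0.107,0.02,0,0,-2],[0.193,0.107,0.02,0,0,-2],[0.193,0.107,0.02,0,0,-2],[0.193,0.107,0.02,0,0,-2],[0.193,0.107,0.02,0,0,-2]]
  ]
}}

```text
t: 6.35
eef_pos: [0.5451, 0.3278, 0.1921]
orientation: [-179.9, 0.1, 92.1]
force: [-1.1, 1.1, -0.0]
finger_gap: 0.387
finger_force: 35.2
```

```bash
python3 w.py tray0.png wood_tray 0 red_foot_center .157; python3 go.py 0.5485 0.3295 .048 92.3
```

```text
wood_tray 0.68 [266.8 127.1] [0.5496 0.3687 0.    ]
red_foot_center 0.78 [259.7 253.5] [0.5458 0.3162 0.157 ]
[0.5452 0.327  0.1936] 91.98536100499685 6.5
q [ 31.   25.7   9.6  73.9  -0.  119. ] shift 0.0024 0.0034 0.1456 rz -0.31 t 6.5
```

View pics/tray0.png

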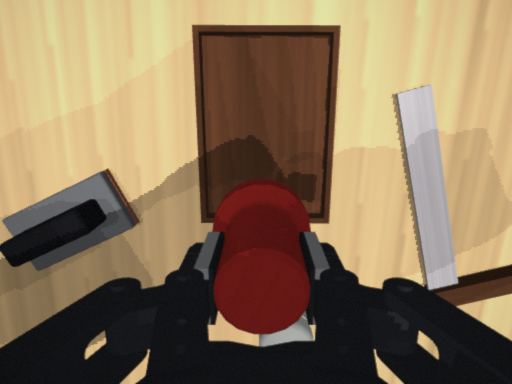

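The tray's rim corners are at (193,26), (340,26), (329,222) and (202,222), so its centre is about (0.549, 0.368) and the yaw is about 2°. The foot hangs upright, and I'll lower it into the near half.

{"method": "servo_tool", "body": {
  "rows": [
    [[0.004,0.004,0.04,0,0,0],[0.004,0.004,0.08,0,0,0],[0.004,0.004,0.11,0,0,0],[0.004,0.004,0.13,0,0,0],[0.004,0.004,0.138,0,0,0],[0.004,0.004,0.142,0,0,0],[0.004,0.004,0.144,0,0,0],[0.004,0.004,0.144,0,0,0],[0.004,0.004,0.144,0,0,0]]
  ]
}}

```text
t: 7.4
eef_pos: [0.5501, 0.3325, 0.0504]
orientation: [179.9, -0.0, 92.0]
force: [0.4, 0.1, -0.8]
finger_gap: 0.385
finger_force: 35.2
```

{"method": "servo_tool", "body": {
  "rows": [
    [[0,0,0.001,0,0,0],[0,0,0.001,0,0,0],[0,0,0.001,0,0,0],[0,0,0.001,0,0,0],[0,0,0.001,0,0,0],[0,0,-0.05,0,0,0],[0,0,-0.1,0,0,0],[0,0,-0.15,0,0,0],[0,0,-0.15,0,0,0]]
  ],
  "gripper": 0.085
}}

```text
t: 8.3
eef_pos: [0.552, 0.3337, 0.2069]
orientation: [179.4, -0.3, 92.0]
force: [0.9, 0.7, 0.7]
finger_gap: 0.995
finger_force: 0.0
```

```bash
python3 w.py - wood_tray 0 red_foot_center .04; python3 go.py 0.441 0.006 .2 90
```

```text
wood_tray 0.89 [255.1 136.7] [0.5466 0.3652 0.    ]
red_foot_center 0.73 [260.1 180.7] [0.5525 0.3312 0.04  ]
[0.5494 0.3321 0.1991] 92.02855479683565 8.45
q [ 31.2  26.2  11.3  75.1  -0.  119.1] shift -0.3221 -0.1199 -0.0009 rz 2.03 t 8.45
```

{"method": "servo_tool", "body": {
  "rows": [
    [[-0.322,-0.12,0,0,0,2],[-0.322,-0.12,0,0,0,2],[-0.322,-0.12,0,0,0,2],[-0.322,-0.12,0,0,0,2],[-0.322,-0.12,0,0,0,2],[-0.322,-0.12,0,0,0,2],[-0.322,-0.12,0,0,0,2],[-0.322,-0.12,0,0,0,2],[-0.322,-0.12,0,0,0,2]]
  ]
}}

```text
t: 9.35
eef_pos: [0.4401, 0.0053, 0.1982]
orientation: [-179.9, -0.0, 89.9]
force: [0.5, 0.2, 0.9]
finger_gap: 0.996
finger_force: 0.0
```

```bash
python3 w.py - white_foot_center .035 black_castor_center .033 yellow_tray 0; python3 go.py 0.441 0.006 .044 90
```

```text
white_foot_center 0.78 [262.  175.2] [0.4422 0.0086 0.035 ]
black_castor_center 0.73 [244.7 313.8] [ 0.4253 -0.1315  0.033 ]
yellow_tray 0.74 [444.  179.2] [ 0.6203 -0.003   0.    ]
[0.4412 0.0071 0.1987] 90.12460592094017 9.55
q [  0.9   6.8 -16.4  66.8   0.   90.8] shift -0.0011 -0.0002 0.1547 rz 0.12 t 9.55
```

{"method": "servo_tool", "body": {
  "rows": [
    [[0.0005,0,0.05,0,0,0],[0.0005,0,0.1,0,0,0],[0.0005,0,0.14,0,0,0],[0.0005,0,0.155,0,0,0],[0.0005,0,0.155,0,0,0],[0.0005,0,0.155,0,0,0]]
  ]
}}

```text
t: 10.15
eef_pos: [0.4414, 0.0074, 0.0445]
orientation: [-180.0, 0.0, 90.1]
force: [-0.6, -0.0, 0.9]
finger_gap: 0.992
finger_force: 0.0
```

{"method": "servo_tool", "body": {
  "rows": [
    [[0,0,0,0,0,0],[0,0,0,0,0,0],[0,0,0,0,0,0],[0,0,0,0,0,0],[0,0,0,0,0,0],[0,0,0,0,0,0],[0,0,0,0,0,0],[0,0,0,0,0,0]]
  ],
  "gripper": 0.02
}}

```text
t: 10.95
eef_pos: [0.4416, 0.0066, 0.0451]
orientation: [179.9, -0.0, 90.0]
force: [-1.4, 0.9, 6.8]
finger_gap: 0.389
finger_force: 34.2
```

{"method": "servo_tool", "body": {
  "rows": [
    [[0,0,-0.03,0,0,0],[0,0,-0.08,0,0,0],[0,0,-0.13,0,0,0],[0,0,-0.17,0,0,0],[0,0,-0.2,0,0,0],[0,0,-0.2,0,0,0]]
  ]
}}

```text
t: 11.55
eef_pos: [0.4429, 0.0066, 0.2485]
orientation: [179.6, -0.0, 90.0]
force: [0.3, -0.8, -0.8]
finger_gap: 0.389
finger_force: 35.2
```

```bash
python3 go.py 0.5475 0.405 .24 92
```

```text
q [  0.9   5.2 -10.8  73.6  -0.   90.8] shift 0.3984 0.1048 0.0085 rz -1.98 t 11.55
```

{"method": "servo_tool", "body": {
  "rows": [
    [[0.398,0.106,0.005,0,0,-2],[0.398,0.106,0.005,0,0,-2],[0.398,0.106,0.005,0,0,-2],[0.398,0.106,0.005,0,0,-2],[0.398,0.106,0.005,0,0,-2],[0.398,0.106,0.005,0,0,-2],[0.398,0.106,0.005,0,0,-2],[0.398,0.106,0.005,0,0,-2],[0.398,0.106,0.005,0,0,-2],[0.398,0.106,0.005,0,0,-2]]
  ]
}}

```text
t: 12.55
eef_pos: [0.5465, 0.4066, 0.2368]
orientation: [-179.9, 0.1, 92.2]
force: [-0.6, -0.1, -1.6]
finger_gap: 0.388
finger_force: 35.2
```

```bash
python3 go.py 0.5475 0.405 .0515 92.2
```

```text
q [ 36.7  30.   23.1  83.3   0.  124.5] shift -0.0017 0.001 0.1853 rz -0.03 t 12.55
```

{"method": "servo_tool", "body": {
  "rows": [
    [[0,0,0.05,0,0,0],[0,0,0.1,0,0,0],[0,0,0.14,0,0,0],[0,0,0.17,0,0,0],[0,0,0.178,0,0,0],[0,0,0.178,0,0,0],[0,0,0.178,0,0,0]]
  ]
}}

```text
t: 13.25
eef_pos: [0.5476, 0.4047, 0.0631]
orientation: [179.9, -0.1, 92.0]
force: [1.2, -0.0, 0.1]
finger_gap: 0.388
finger_force: 35.2
```

{"method": "servo_tool", "body": {
  "rows": [
    [[0,0,0.006,0,0,0],[0,0,0.01,0,0,0],[0,0,0.012,0,0,0],[0,0,0.012,0,0,0]]
  ]
}}

```text
t: 13.65
eef_pos: [0.547, 0.4049, 0.0502]
orientation: [180.0, -0.0, 92.0]
force: [-1.7, -0.8, 4.7]
finger_gap: 0.387
finger_force: 35.7
```

{"method": "servo_tool", "body": {
  "rows": [
    [[0,0,0,0,0,0],[0,0,0,0,0,0],[0,0,0,0,0,0],[0,0,0,0,0,0],[0,0,0,0,0,0],[0,0,-0.05,0,0,0],[0,0,-0.1,0,0,0],[0,0,-0.15,0,0,0],[0,0,-0.18,0,0,0],[0,0,-0.18,0,0,0]]
  ],
  "gripper": 0.085
}}

```text
t: 14.65
eef_pos: [0.5484, 0.4059, 0.2349]
orientation: [179.6, -0.3, 92.0]
force: [0.2, 0.3, -0.2]
finger_gap: 0.996
finger_force: 0.0
```

```bash
python3 go.py 0.367 0.272 .2 207.7; python3 w.py - white_foot_center .04 red_foot_center .04 wood_tray 0
```

```text
q [ 36.5  29.6  22.1  82.1  -0.  124.5] shift -0.1274 -0.186 0.0349 rz -115.67 t 14.65
white_foot_center 0.56 [261.1 174.3] [0.5496 0.4029 0.04  ]
red_foot_center 0.85 [258.2 240.4] [0.5491 0.3348 0.04  ]
wood_tray 0.73 [256.6 199.5] [0.5461 0.3659 0.    ]
wood_tray 0.49 [256.7 244.1] [0.548 0.313 0.   ]
[0.5463 0.4044 0.2278] 92.02918890539154 14.85
```

{"method": "servo_tool", "body": {
  "rows": [
    [[-0.127,-0.184,0.02,0,0,-100],[-0.127,-0.184,0.02,0,0,-100],[-0.127,-0.184,0.02,0,0,-100],[-0.127,-0.184,0.02,0,0,-100],[-0.127,-0.184,0.02,0,0,-100],[-0.127,-0.184,0.02,0,0,-100],[-0.127,-0.184,0.02,0,0,-100],[-0.127,-0.184,0.02,0,0,-100],[-0.127,-0.184,0.02,0,0,-100],[-0.127,-0.184,0.02,0,0,-100],[-0.127,-0.184,0.02,0,0,-100],[-0.127,-0.184,0.02,0,0,-100]]
  ]
}}

```text
t: 16.05
eef_pos: [0.3667, 0.2707, 0.2078]
orientation: [-179.9, -0.2, -167.6]
force: [0.2, 1.0, 0.9]
finger_gap: 0.994
finger_force: 0.0
```

{"method": "servo_tool", "body": {
  "rows": [
    [[0,0,0,0,0,-15.7],[0,0,0,0,0,-15.7],[0,0,0,0,0,-15.7]]
  ]
}}

```text
t: 16.35
eef_pos: [0.3667, 0.2708, 0.208]
orientation: [-180.0, -0.2, -152.2]
force: [0.3, -0.4, -0.1]
finger_gap: 1.0
finger_force: 0.0
```

```bash
python3 w.py blk.png sanding_block_center .028; python3 go.py 0.367 0.272 .038 207.7
```

```text
[0.367  0.2709 0.2084] -152.47979957704032 16.45
q [ 36.4   8.  -13.6  68.6  -0.    8.9] shift -0.0005 0.0009 0.1704 rz -0.18 t 16.45
```

View pics/blk.png

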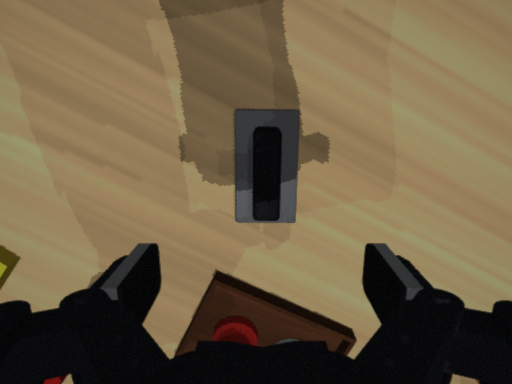

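The block is lined up with the fingers. Its base corners are at (235,109), (300,109), (296,222) and (235,222), and the rib at about (266,172) is on the jaw axis.

```bash
python3 - <<'E'
from h import *
C=cam("wrist"); P=[ray("wrist",p,.018,C) for p in [(235,109),(300,109),(297,222),(235,222)]]
c=np.mean(P,0); v=(P[0]+P[1]-P[2]-P[3]); print(c, np.linalg.norm(v)/2, np.degrees(np.arctan2(v[1],v[0])))
E
python3 go.py 0.367 0.272 .038 207.7
```

```text
[0.36271927 0.27402116 0.018     ] 0.10858981822311284 -152.95929268521485
q [ 36.4   8.  -13.6  68.6  -0.    8.9] shift -0.0005 0.0009 0.1704 rz -0.18 t 16.45
```

{"method": "servo_tool", "body": {
  "rows": [
    [[0.002,0.002,0.05,0,0,0],[0.002,0.002,0.1,0,0,0],[0.002,0.002,0.14,0,0,0],[0.002,0.002,0.16,0,0,0],[0.002,0.002,0.169,0,0,0],[0.002,0.002,0.169,0,0,0],[0.002,0.002,0.169,0,0,0]]
  ]
}}

```text
t: 17.15
eef_pos: [0.3652, 0.2725, 0.0411]
orientation: [180.0, 0.1, -152.3]
force: [-0.1, 0.5, -0.0]
finger_gap: 0.996
finger_force: 0.0
```

{"method": "servo_tool", "body": {
  "rows": [
    [[0,0,0,0,0,0],[0,0,0,0,0,0],[0,0,0,0,0,0],[0,0,0,0,0,0],[0,0,0,0,0,0],[0,0,0,0,0,0],[0,0,0,0,0,0],[0,0,0,0,0,0],[0,0,0,0,0,0]]
  ],
  "gripper": 0.01,
  "grip_force": 50
}}

```text
t: 18.05
eef_pos: [0.3649, 0.2724, 0.0408]
orientation: [180.0, 0.0, -152.3]
force: [-1.0, -0.5, 6.9]
finger_gap: 0.272
finger_force: 49.8
```

{"method": "servo_tool", "body": {
  "rows": [
    [[0,0,-0.03,0,0,0],[0,0,-0.08,0,0,0],[0,0,-0.13,0,0,0],[0,0,-0.17,0,0,0],[0,0,-0.2,0,0,0],[0,0,-0.2,0,0,0]]
  ]
}}

```text
t: 18.65
eef_pos: [0.3661, 0.2732, 0.2441]
orientation: [179.9, 0.4, -152.3]
force: [0.7, 0.3, -1.7]
finger_gap: 0.268
finger_force: 49.6
```

```bash
python3 go.py 0.53 -0.004 .23 260.6
```

```text
q [36.7  6.7 -9.7 73.2 -0.   9. ] shift -0.0161 -0.3216 0.0141 rz -52.87 t 18.65
```

{"method": "servo_tool", "body": {
  "rows": [
    [[-0.095,-0.364,0.01,0,0,-53],[-0.095,-0.364,0.01,0,0,-53],[-0.095,-0.364,0.01,0,0,-53],[-0.095,-0.364,0.01,0,0,-53],[-0.095,-0.364,0.01,0,0,-53],[-0.095,-0.364,0.01,0,0,-53],[-0.095,-0.364,0.01,0,0,-53],[-0.095,-0.364,0.01,0,0,-53],[-0.095,-0.364,0.01,0,0,-53],[-0.095,-0.364,0.01,0,0,-53],[-0.095,-0.364,0.01,0,0,-53]]
  ]
}}

```text
t: 19.75
eef_pos: [0.6172, -0.0054, 0.2292]
orientation: [179.9, -0.0, -99.3]
force: [-0.1, 0.1, -1.4]
finger_gap: 0.272
finger_force: 50.0
```

```bash
python3 w.py yel.png yellow_tray 0; python3 go.py 0.62 -0.005 .0475 260.6
```

```text
[ 0.6173 -0.0048  0.2302] -99.19843392003172 19.85
q [ -0.4  23.2  10.9  77.8   0.  -81.2] shift -0.0002 -0.0027 0.1827 rz 0.2 t 19.85
```

View pics/yel.png

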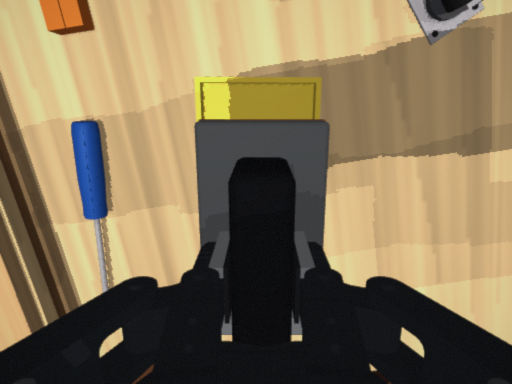

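The tray's far rim runs from (195,77) to (322,77) and is parallel to the block. I'll get the tray centre from that edge.

```bash
python3 - <<'E'
from h import *
C=cam("wrist"); A=ray("wrist",(195,77),.02,C);B=ray("wrist",(322,77),.02,C); e=(B-A)[:2]; L=np.linalg.norm(e); e/=L; n=np.array([-e[1],e[0]]); n*=np.sign(n[1])
print(L,np.degrees(np.arctan2(e[1],e[0])),(A+B)[:2]/2+.085*n)
E
```

```text
0.11928827289480833 170.83885979311782 [ 0.62076825 -0.0060928 ]
```

{"method": "servo_tool", "body": {
  "rows": [
    [[0,-0.003,0.05,0,0,0],[0,-0.003,0.1,0,0,0],[0,-0.003,0.14,0,0,0],[0,-0.003,0.165,0,0,0],[0,-0.003,0.175,0,0,0],[0,-0.003,0.18,0,0,0],[0,-0.003,0.182,0,0,0],[0,-0.003,0.182,0,0,0]]
  ]
}}

```text
t: 20.65
eef_pos: [0.6219, -0.0062, 0.0496]
orientation: [-179.9, 0.0, -99.3]
force: [0.4, -0.2, -1.9]
finger_gap: 0.271
finger_force: 50.0
```

{"method": "servo_tool", "body": {
  "rows": [
    [[0,0,0.002,0,0,0],[0,0,0.003,0,0,0],[0,0,0.003,0,0,0]]
  ]
}}

```text
t: 20.95
eef_pos: [0.6216, -0.0064, 0.0459]
orientation: [-179.9, 0.0, -99.3]
force: [0.6, 1.1, 1.6]
finger_gap: 0.269
finger_force: 50.4
```

{"method": "servo_tool", "body": {
  "rows": [
    [[0,0,0,0,0,0],[0,0,0,0,0,0],[0,0,0,0,0,0],[0,0,0,0,0,0],[0,0,0,0,0,0],[0,0,-0.05,0,0,0],[0,0,-0.1,0,0,0],[0,0,-0.15,0,0,0],[0,0,-0.16,0,0,0],[0,0,-0.16,0,0,0]]
  ],
  "gripper": 0.085
}}

```text
t: 21.95
eef_pos: [0.6223, -0.0063, 0.2076]
orientation: [-179.7, 0.0, -99.3]
force: [-0.3, 0.0, -1.0]
finger_gap: 0.996
finger_force: 0.0
```

```bash
python3 w.py - sanding_block_center .033 yellow_tray 0;python3 - <<'E'
from h import *
for k in("sanding_block_center","yellow_tray"):
  for d in r.spot_point("wrist",k)[:1]: print(k,d)
E
python3 go.py 0.424 -0.131 .2 206.5
```

```text
sanding_block_center 0.88 [262.1 172.3] [ 0.6216 -0.0088  0.033 ]
[ 0.6202 -0.0063  0.2033] -99.26778883458539 22.1
sanding_block_center {'centre': [262.1, 172.3], 'conf': 0.88}
q [ -0.6  24.1   8.4  74.5  -0.  -81.3] shift 0.1546 0.1736 0.0032 rz 54.23 t 22.2
```

{"method": "servo_tool", "body": {
  "rows": [
    [[0.155,0.174,0,0,0,54],[0.155,0.174,0,0,0,54],[0.155,0.174,0,0,0,54],[0.155,0.174,0,0,0,54],[0.155,0.174,0,0,0,54],[0.155,0.174,0,0,0,54],[0.155,0.174,0,0,0,54],[0.155,0.174,0,0,0,54],[0.155,0.174,0,0,0,54]]
  ]
}}

```text
t: 23.1
eef_pos: [0.4241, -0.1312, 0.2046]
orientation: [179.9, -0.1, -153.2]
force: [-0.1, -0.3, 0.2]
finger_gap: 0.991
finger_force: 0.0
```

```bash
python3 w.py bc.png black_castor_center .033; python3 go.py 0.424 -0.131 .036 206.5
```

```text
black_castor_center 0.9 [260.7 175.6] [ 0.4256 -0.1313  0.033 ]
[ 0.4244 -0.1311  0.2048] -153.17735634478203 23.2
q [-17.2   6.9 -15.4  67.8  -0.  -44. ] shift 0.0003 0.0003 0.1688 rz 0.32 t 23.2
```

View pics/bc.png

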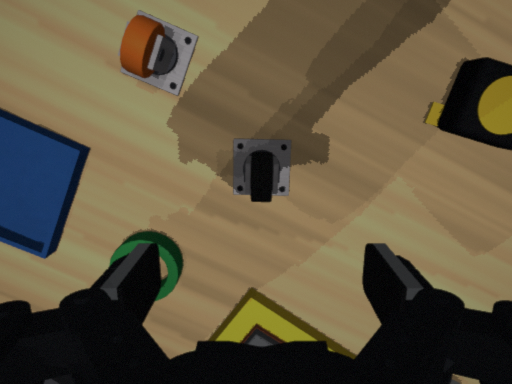

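The black castor's plate is square in the view at (262,167). Its wheel runs vertically at (261,175), so the axle does lie along the jaw line, and the picture settles the question against the note. I'll descend and grip.

{"method": "servo_tool", "body": {
  "rows": [
    [[0,0,0.05,0,0,0],[0,0,0.1,0,0,0],[0,0,0.14,0,0,0],[0,0,0.16,0,0,0],[0,0,0.168,0,0,0],[0,0,0.168,0,0,0],[0,0,0.168,0,0,0]]
  ]
}}

```text
t: 23.9
eef_pos: [0.4253, -0.1315, 0.0382]
orientation: [-179.9, 0.0, -153.2]
force: [-0.1, -0.0, 0.3]
finger_gap: 0.995
finger_force: 0.0
```

{"method": "servo_tool", "body": {
  "rows": [
    [[0,0,0,0,0,0],[0,0,0,0,0,0],[0,0,0,0,0,0],[0,0,0,0,0,0],[0,0,0,0,0,0],[0,0,0,0,0,0],[0,0,0,0,0,0],[0,0,0,0,0,0],[0,0,0,0,0,0]]
  ],
  "gripper": 0.015,
  "grip_force": 45
}}

```text
t: 24.8
eef_pos: [0.4248, -0.1314, 0.0379]
orientation: [-180.0, 0.0, -153.3]
force: [-1.0, 0.7, 6.2]
finger_gap: 0.322
finger_force: 44.4
```

{"method": "servo_tool", "body": {
  "rows": [
    [[0,0,-0.03,0,0,0],[0,0,-0.08,0,0,0],[0,0,-0.13,0,0,0],[0,0,-0.17,0,0,0],[0,0,-0.18,0,0,0],[0,0,-0.18,0,0,0]]
  ]
}}

```text
t: 25.4
eef_pos: [0.4251, -0.1315, 0.2185]
orientation: [-179.9, 0.1, -153.3]
force: [0.7, -0.1, -2.7]
finger_gap: 0.32
finger_force: 45.1
```

```bash
python3 go.py 0.546 -0.335 .21 272
```

```text
q [-17.2   6.4 -13.9  69.5  -0.  -43.9] shift -0.0164 -0.2361 0.0085 rz -65.27 t 25.4
```

{"method": "servo_tool", "body": {
  "rows": [
    [[-0.016,-0.236,0.01,0,0,-65],[-0.016,-0.236,0.01,0,0,-65],[-0.016,-0.236,0.01,0,0,-65],[-0.016,-0.236,0.01,0,0,-65],[-0.016,-0.236,0.01,0,0,-65],[-0.016,-0.236,0.01,0,0,-65],[-0.016,-0.236,0.01,0,0,-65],[-0.016,-0.236,0.01,0,0,-65],[-0.016,-0.236,0.01,0,0,-65],[-0.016,-0.236,0.01,0,0,-65]]
  ]
}}

```text
t: 26.4
eef_pos: [0.5443, -0.3345, 0.2054]
orientation: [179.9, 0.1, -88.4]
force: [-0.2, 0.1, -0.5]
finger_gap: 0.32
finger_force: 45.4
```

```bash
python3 w.py blue.png blue_tray 0; python3 go.py 0.546 -0.335 .044 272
```

```text
blue_tray 0.6 [263.  129.7] [ 0.5448 -0.3719  0.    ]
[ 0.5446 -0.3346  0.2063] -88.37970552968181 26.5
q [ -31.6   25.8   11.7   76.    -0.  -123.2] shift 0.0004 -0.0014 0.1623 rz -0.38 t 26.5
```

View pics/blue.png

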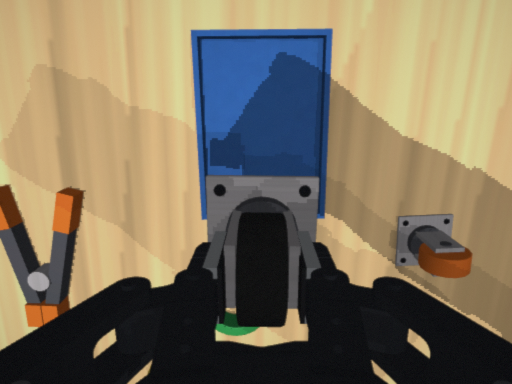

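The tray lies at (262,125) in the view, with its rim from (192,30) to (331,30), and is lined up with the plate. I'll lower the castor.

{"method": "servo_tool", "body": {
  "rows": [
    [[0.001,0,0.05,0,0,0],[0.001,0,0.1,0,0,0],[0.001,0,0.135,0,0,0],[0.001,0,0.15,0,0,0],[0.001,0,0.158,0,0,0],[0.001,0,0.16,0,0,0],[0.001,0,0.16,0,0,0]]
  ]
}}

```text
t: 27.2
eef_pos: [0.5454, -0.3361, 0.0481]
orientation: [-179.9, -0.0, -88.3]
force: [-0.6, -0.3, -1.9]
finger_gap: 0.319
finger_force: 45.3
```

{"method": "servo_tool", "body": {
  "rows": [
    [[0,0,0.002,0,0,0],[0,0,0.004,0,0,0],[0,0,0.004,0,0,0],[0,0,0.004,0,0,0]]
  ]
}}

```text
t: 27.6
eef_pos: [0.545, -0.336, 0.0436]
orientation: [-180.0, -0.0, -88.3]
force: [0.5, -0.0, -1.4]
finger_gap: 0.318
finger_force: 45.3
```

{"method": "servo_tool", "body": {
  "rows": [
    [[0,0,0,0,0,0],[0,0,0,0,0,0],[0,0,0,0,0,0],[0,0,0,0,0,0],[0,0,0,0,0,0],[0,0,-0.05,0,0,0],[0,0,-0.1,0,0,0],[0,0,-0.15,0,0,0],[0,0,-0.16,0,0,0],[0,0,-0.16,0,0,0]]
  ],
  "gripper": 0.085
}}

```text
t: 28.6
eef_pos: [0.5459, -0.3365, 0.2057]
orientation: [-179.8, -0.1, -88.3]
force: [0.8, -0.1, -0.9]
finger_gap: 0.994
finger_force: 0.0
```

```bash
python3 w.py - black_castor_center .038 blue_tray 0 orange_castor_center .033; python3 go.py 0.3715 -0.262 .2 185.4
```

```text
black_castor_center 0.76 [264.8 174.1] [ 0.5435 -0.3386  0.038 ]
blue_tray 0.86 [264.5 132.8] [ 0.5445 -0.3709  0.    ]
orange_castor_center 0.67 [442.5 257. ] [ 0.3714 -0.2621  0.033 ]
[ 0.5441 -0.3354  0.2011] -88.26995847927255 28.8
q [ -31.6   26.    11.3   75.4   -0.  -123.4] shift -0.0786 0.1703 0.0011 rz 86.33 t 28.8
```

{"method": "servo_tool", "body": {
  "rows": [
    [[-0.079,0.17,0,0,0,86.3],[-0.079,0.17,0,0,0,86.3],[-0.079,0.17,0,0,0,86.3],[-0.079,0.17,0,0,0,86.3],[-0.079,0.17,0,0,0,86.3],[-0.079,0.17,0,0,0,86.3],[-0.079,0.17,0,0,0,86.3],[-0.079,0.17,0,0,0,86.3],[-0.079,0.17,0,0,0,86.3],[-0.079,0.17,0,0,0,86.3],[-0.079,0.17,0,0,0,86.3],[-0.079,0.17,0,0,0,86.3]]
  ]
}}

```text
t: 30.0
eef_pos: [0.3722, -0.2618, 0.2024]
orientation: [179.9, -0.1, -174.3]
force: [-0.4, 0.4, -0.3]
finger_gap: 0.996
finger_force: 0.0
```

```bash
python3 w.py oc.png orange_castor_center .033; python3 go.py 0.3715 -0.262 .036 185.4
```

```text
orange_castor_center 0.69 [260.7 177.6] [ 0.3748 -0.2618  0.033 ]
[ 0.3724 -0.2619  0.2028] -174.37597664357915 30.1
q [-35.1   8.  -14.3  67.7  -0.  -40.7] shift 0.0009 -0.0 0.1668 rz 0.22 t 30.1
```

View pics/oc.png

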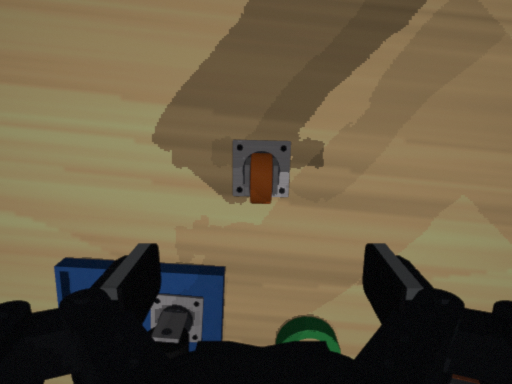

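The orange castor's plate is at (262,168) and its wheel runs vertically between the jaws, so it is lined up. I'll descend and grip.

{"method": "servo_tool", "body": {
  "rows": [
    [[0,0,0.05,0,0,0],[0,0,0.1,0,0,0],[0,0,0.14,0,0,0],[0,0,0.16,0,0,0],[0,0,0.166,0,0,0],[0,0,0.166,0,0,0],[0,0,0.166,0,0,0]]
  ]
}}

```text
t: 30.8
eef_pos: [0.3733, -0.2626, 0.0384]
orientation: [-179.9, 0.1, -174.5]
force: [1.1, 0.9, 1.0]
finger_gap: 0.993
finger_force: 0.0
```

{"method": "servo_tool", "body": {
  "rows": [
    [[0,0,0,0,0,0],[0,0,0,0,0,0],[0,0,0,0,0,0],[0,0,0,0,0,0],[0,0,0,0,0,0],[0,0,0,0,0,0],[0,0,0,0,0,0],[0,0,0,0,0,0],[0,0,0,0,0,0]]
  ],
  "gripper": 0.015
}}

```text
t: 31.7
eef_pos: [0.3729, -0.2622, 0.0379]
orientation: [-180.0, 0.0, -174.6]
force: [-1.6, 1.4, 6.5]
finger_gap: 0.321
finger_force: 44.4
```

{"method": "servo_tool", "body": {
  "rows": [
    [[0,0,-0.03,0,0,0],[0,0,-0.08,0,0,0],[0,0,-0.13,0,0,0],[0,0,-0.17,0,0,0],[0,0,-0.19,0,0,0],[0,0,-0.19,0,0,0]]
  ]
}}

```text
t: 32.3
eef_pos: [0.3738, -0.2629, 0.2302]
orientation: [-179.8, 0.2, -174.6]
force: [-0.3, -0.8, -0.7]
finger_gap: 0.322
finger_force: 45.1
```

```bash
python3 go.py 0.546 -0.411 .22 272
```

```text
q [-35.1   7.1 -11.3  71.3  -0.  -40.5] shift -0.1574 -0.1638 0.0102 rz -86.56 t 32.3
```

{"method": "servo_tool", "body": {
  "rows": [
    [[-0.157,-0.164,0.005,0,0,-86.3],[-0.157,-0.164,0.005,0,0,-86.3],[-0.157,-0.164,0.005,0,0,-86.3],[-0.157,-0.164,0.005,0,0,-86.3],[-0.157,-0.164,0.005,0,0,-86.3],[-0.157,-0.164,0.005,0,0,-86.3],[-0.157,-0.164,0.005,0,0,-86.3],[-0.157,-0.164,0.005,0,0,-86.3],[-0.157,-0.164,0.005,0,0,-86.3],[-0.157,-0.164,0.005,0,0,-86.3],[-0.157,-0.164,0.005,0,0,-86.3],[-0.157,-0.164,0.005,0,0,-86.3]]
  ]
}}

```text
t: 33.5
eef_pos: [0.5441, -0.4102, 0.2209]
orientation: [179.9, 0.1, -88.5]
force: [-0.7, 0.2, -0.9]
finger_gap: 0.323
finger_force: 45.1
```

```bash
python3 go.py 0.546 -0.41 .06 272
```

```text
q [ -37.    30.1   21.    81.    -0.  -128.5] shift -0.0002 -0.0019 0.1609 rz -0.5 t 33.5
```

{"method": "servo_tool", "body": {
  "rows": [
    [[0,-0.001,0.05,0,0,0],[0,-0.001,0.1,0,0,0],[0,-0.001,0.14,0,0,0],[0,-0.001,0.16,0,0,0],[0,-0.001,0.168,0,0,0],[0,-0.001,0.172,0,0,0],[0,-0.001,0.172,0,0,0],[0,-0.001,0.172,0,0,0]]
  ]
}}

```text
t: 34.3
eef_pos: [0.5462, -0.411, 0.0518]
orientation: [-179.9, -0.1, -88.3]
force: [0.0, 0.2, -1.3]
finger_gap: 0.319
finger_force: 45.1
```

{"method": "servo_tool", "body": {
  "rows": [
    [[0,0,0.004,0,0,0],[0,0,0.007,0,0,0],[0,0,0.008,0,0,0],[0,0,0.008,0,0,0]]
  ]
}}

```text
t: 34.7
eef_pos: [0.5456, -0.4106, 0.043]
orientation: [-180.0, -0.0, -88.3]
force: [-0.8, 0.7, 3.5]
finger_gap: 0.319
finger_force: 45.6
```

{"method": "servo_tool", "body": {
  "rows": [
    [[0,0,0,0,0,0],[0,0,0,0,0,0],[0,0,0,0,0,0],[0,0,0,0,0,0],[0,0,0,0,0,0],[0,0,-0.05,0,0,0],[0,0,-0.1,0,0,0],[0,0,-0.15,0,0,0],[-0.05,-0.1,-0.2,0,0,0],[-0.15,0.2,-0.2,0,0,0],[-0.15,0.25,-0.2,0,0,0],[-0.15,0.25,-0.2,0,0,0]]
  ],
  "gripper": 0.085
}}

```text
t: 35.9
eef_pos: [0.4477, -0.3293, 0.2263]
orientation: [179.9, 0.0, -88.2]
force: [-0.5, -0.5, 0.7]
finger_gap: 0.998
finger_force: 0.0
```

{"method": "servo_tool", "body": {
  "rows": [
    [[0,0.1,0,0,0,0],[0,0.15,0,0,0,0],[0,0.15,0,0,0,0],[0,0.15,0,0,0,0],[0,0.15,0,0,0,0]]
  ]
}}

```text
t: 36.4
eef_pos: [0.2978, -0.3349, 0.2278]
orientation: [-179.9, -0.1, -88.4]
force: [-0.1, 0.5, -0.8]
finger_gap: 0.995
finger_force: 0.0
```

```bash
sed -i 's/top1.png/top2.png/' b.py; python3 b.py | grep tray; python3 - <<'E'
from h import *
im=r.grab_frame("top"); r.grab_frame("side")
for k,z in dict(white_foot_center=.04,red_foot_center=.04,black_castor_center=.038,orange_castor_center=.038,sanding_block_center=.033,glue_bottle=0,tape_roll=0).items():
    for n in("top","side"):
        for d in r.spot_point(n,k)[:1]: print(k,n,round(d["conf"],2),ray(n,d["centre"],z).round(3))
E
```

```text
wood_tray 0.97 2678 c 0.5463 0.3643 wh 0.1247 0.1751 ang of w 2.3
blue_tray 0.89 2550 c 0.5446 -0.371 wh 0.1245 0.1766 ang of w 2.1
yellow_tray 0.86 2300 c 0.6187 -0.0073 wh 0.1693 0.1239 ang of w 80.7
white_foot_center top 0.58 [0.547 0.41  0.04 ]
white_foot_center side 0.63 [0.558 0.415 0.04 ]
red_foot_center top 0.88 [0.548 0.338 0.04 ]
red_foot_center side 0.56 [0.563 0.339 0.04 ]
black_castor_center top 0.6 [ 0.55  -0.339  0.038]
black_castor_center side 0.87 [ 0.548 -0.334  0.038]
orange_castor_center top 0.81 [ 0.548 -0.417  0.038]
orange_castor_center side 0.7 [ 0.547 -0.412  0.038]
sanding_block_center top 0.77 [ 0.626 -0.008  0.033]
sanding_block_center side 0.78 [ 0.621 -0.007  0.033]
glue_bottle top 0.95 [0.567 0.185 0.   ]
glue_bottle side 0.24 [0.654 0.047 0.   ]
tape_roll top 0.63 [ 0.574 -0.191  0.   ]
tape_roll side 0.96 [ 0.572 -0.193  0.   ]
```

View pics/top2.png

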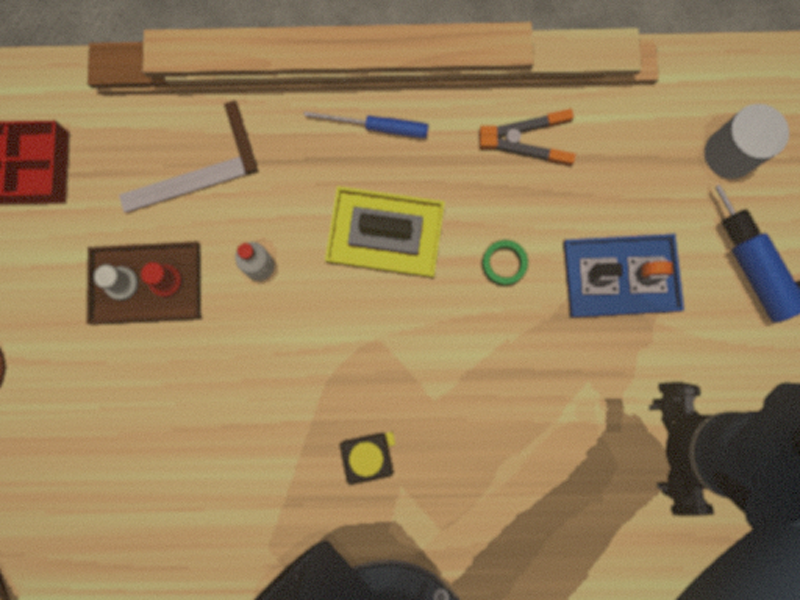

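The top view shows the feet upright in the wood tray at (118,282) and (160,280), and the block flat in the yellow tray at (385,230). The castors are in the blue tray at (601,274) and (649,272). The bottle and tape have not moved and the arm is clear, so I'm handing in.

```bash
python3 -c "
from bench import r
print(r.finish_job())"
```

```text
the job is handed in; nothing more can be done
None
```

I handed in the job with all five pieces in their trays, released and clear of the rims in the last top view, and the glue bottle and tape roll where they stood; the hand-in returned no verdict.

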